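# Hold a set collar on the shaft flat

### The arm

A 6-joint arm with a two-finger parallel gripper is mounted at the origin on a cart in front of the work surface, level with it; the furniture and walls round the work are solid. World frame = base frame: x ahead of the robot, y to its left, z up, the work surface at z = 0. Lengths are in m, angles in rad, forces in N, time in s.
With the tool pointing down it reaches from about 0.3 to 0.775 m from the base axis. Payload 14.6 kg.
Tool frame: the origin (TCP) lies at the very end of the fingers, on their centre line; the grasp point (between the pads) lies 19 mm behind it; z points along the fingers, y is the line along which they close (so a half turn about z gives the same grasp; the last joint's range is limited). The gripper opens to 85 mm and grips with 20 to 120 N. Pads are 22 mm wide; open, the fingers measure 114 mm over their backs; the gripper's body (76 mm by 85 mm) begins 54 mm behind the grasp point. The pads swing forward as they close: fully open they stand 13 mm farther back than shut.
Start: joints at [1.224, 0.3, 1.521, -0, 1.321, -0.067], TCP at [0.152, 0.529, 0.231] pointing down, gripper open.
Joint ranges: [-3.03, 3.03], [-0.79, 2.21], [0.23, 2.52], [-1.04, 4.18], [0, 3.07], [-2.55, 2.55]. Speed limits (rad/s): [2.22, 2.22, 2.57, 3.14, 3.14, 3.14].

### API

Orientations are given as [roll, pitch, yaw] about the fixed x, y, z axes, in that order (R = Rz(yaw) Ry(pitch) Rx(roll)).
In Python, from station import robot gives the robot as it stands.
- The arm moves only by the tool step_arm, never from a script. Its argument "motion" is a list of rows, each a list of 3 entries, a list of its own where there are three numbers: the shift along the world's x, y, z in m, then the turn about the world's z in degrees, then the closure, from -1 (fully open) to 1 (shut), so that 0 is half open. In form: [[[tx, ty, tz], spin, grip], ...]. A call has 1 to 5 rows; each row shifts and turns the commanded pose from where the row before left it; what a row does not reach is not made up. A row lasts 1/8 s, in which the tool goes at most 62.5 mm and 10.7 degrees, less where a joint would pass 70% of its speed; a pose out of reach is approached as far as the arm can. A call is refused whole if a number of a shift passes 0.0625 or a number of a turn 10.7, either way. A call with a gripper value outside its range is refused whole. The fingers move at their own pace and stop on an object; the grip force is fixed at half the most. Time passes only in rows, so rows that do not move let the fingers close. It gives the time, the measured TCP pose, the force, the opening and the grip force at its end, in the units of the state.
- robot.get_state(): the state, without advancing time (a new reading comes with each control period).
- robot.camera(name): name is "scene" or "side" or "wrist"; returns the picture (480x640x3 uint8, red, green, blue); there is no depth.
- robot.camera_model(name): a dict with "fov_y" (degrees; the focal length in pixels is half the picture's height over the tangent of half this angle, whatever the lens; pixels are square), "cx", "cy" (the principal point, pixels), "rvec" (rotation vector, rad) and "tvec" (3), from world to camera coordinates, as OpenCV has them. Camera axes: x right, y down, z forward; pixel columns grow to the right and rows downward; lengths in m; the calibration is good to about 2 mm. A picture is of the moment at which its call begins: read the wrist's pose just before it. camera_model takes no time and is no camera call; for the wrist camera it gives the pose at the moment of the call.
- robot.finish_job(): hands the job in; it is judged then, once.
Trained networks look in the newest picture that a camera, given by its name, has taken for a name from the list of things; names that differ only in an ending like _2 or _b are one class to them, and where a whole thing is asked for, a point or a joint stands for the part that bears it (a point fixed in the world has none). Each returns a list of dicts, best first, with "confidence" (0 to 1); they miss things now and then, are a little off and sometimes report something else, mostly with a low value. They report only what shows in the picture. A call takes as long as a camera call. They do not tell look-alikes from the thing itself.
- robot.cut_out(label, camera): "pixels" (480x640 bool, what is visible of it) and "box" ([left, top, right, bottom] in pixels, round what is visible of it).
The state is a dict: "time_s": time; "qpos": joint angles; "joint_vel": joint speeds; "joint_torque": joint torques, N m; "ee_pos": TCP position; "eef_rot": TCP orientation; "wrist_force": force on the tool from outside, world axes, zero at the start; "ft_torque": the same for the moment, N m; "grip_width": finger opening in m; "grasp_force": force on a finger pad.
Only numpy, scipy, OpenCV 4.12 (cv2) and the standard library are available. Lean on these libraries where they do the work, as an engineer would, in place of code of your own. Each camera call takes 0.05 s, during which the arm holds its last target. There are 200 camera calls.

### The job

Take the dust cap off the upright shaft and set it down on the bench, clear of the stand. Grip the bare shaft with the fingers across its flat and turn it until the flat faces the fork on the stand, then fit the loose collar over the shaft with its set screw on the flat and push it fully down against the spring sleeve. Finish while still gripping the collar and holding it pressed down there, so that a colleague can tighten the screw; leave the other loose things where they are.

Things in the scene. Friction and masses are not known exactly. Their poses are not given: they have to be found in the camera images.
- stand: grey bearing stand fixed to the bench: base plate 110 x 110 x 10 mm, round housing of radius 30 mm up to 50 mm height, the shaft upright in its middle. Origin: on the shaft axis, at the bench top; z up; +x points to the fork (roughly towards the robot). The bench is clear round a point 0.15 m from the shaft axis to the robot's right (world -y): the cap can go there
- fork (a point): middle of the gap of the small two-pronged fork at one edge of the stand's base plate, 63 mm from the shaft axis, at the prongs' top, 52 mm above the bench; the gap is 12 mm wide. The flat has to face it
- shaft_end (a point): centre of the top end of the steel shaft, on its axis, 104 mm above the bench. The shaft is 22 mm in diameter, with one flat 6 mm from the axis over all of its bare length (17 mm across the flat and the round side behind it, 22 mm elsewhere). The point turns with the shaft: +x is square to the flat and points out of it; z up. The dust cap hides it at the start
- shaft (a joint): angle of the shaft in rad: 0 when the flat faces the fork, growing anticlockwise seen from above; starts between 0.6 and 1.4. It turns freely against a light friction of 0.08 N m and stays where it is left
- sleeve (a joint): spring sleeve, a brass flanged bush of 34 mm diameter round the foot of the shaft: 0 at rest (its top 62 mm above the bench), 0.008 m pressed fully down to its stop (top at 54 mm); does not turn. Spring force about 3 N at first, 10 N at the stop
- dust_cap: black plastic dust cap standing loosely over the shaft end: outside diameter 33 mm (35 mm at the lower rim), 40 mm high, bore 26 mm, 36 mm deep, 40 g. Origin: centre of its open underside, 68 mm above the bench at the start; z up. Lift it over 40 mm to clear the shaft
- collar: loose steel set collar lying flat on the bench: a ring of 44 mm outside diameter, 26 mm bore, 16 mm high, about 0.12 kg. Origin: centre of its underside; z up along the bore; its +x axis points out along the set screw, whose dark head stands 6 mm out of the rim (4.5 mm radius, at mid-height). Grip it across the rim at right angles to the screw
- screw_tip (a point): inner end of the collar's set screw (5 mm diameter): it stands into the bore to 8 mm from the collar's axis, 8 mm above the underside, on the +x side; so the collar goes over the shaft only with the screw at the flat
- nipple_loose: a bystander: leave it where it is. Hex pipe nipple, 25 x 40 x 28 mm, on the bench behind the stand and to its right; origin under its centre
- valve_loose: a bystander: leave it where it is. Small ball valve with a lever, 33 x 110 x 51 mm, on the bench behind the stand; origin under its centre
- tape_roll: a bystander: leave it where it is. Flanged spool of sealing tape, 52 mm diameter, 17 mm high, lying flat behind and to the left of the collar; origin under its centre
Not all that is in view belongs to the job. Of the things like the stand, leave any that is purple; of the rest the larger one is meant.

How it is judged:
By the outcome, as a careful person would: the job done as asked, in the order asked, and still so for the second after the job is handed in, while the arm keeps its last pose, push and grip.
It also fails if it takes over 67 s, if anything falls off the work surface, if the arm or the gripper's body presses on something with over 40 N, if the wrist force passes 120 N, or if a joint passes its speed limit or range.

## Working session

There is one attempt and no reset: what is moved stays moved. The work goes in short steps, Python scripts to look and compute and a tool call to move; the robot and the scene stay as the last step left them, time stands still between calls to the robot, and variables do not carry over. Pictures are saved under pics/ and viewed, at most 10 in all, crops included, and the job is handed in when it is done.

Besides the shell and the picture viewer there is one more tool, called as name(argument=value, ...), one argument or row to a line, values as JSON. step_arm: Moves the arm, as the interface text tells. Its arguments: {"type":"object","properties":{"motion":{"type":"array"}},"required":["motion"]}

```bash
mkdir -p pics
cat > h.py <<'E'
import numpy as np, cv2
from station import robot
def cam(n):
    m=robot.camera_model(n); f=240/np.tan(np.radians(m['fov_y'])/2)
    K=np.array([[f,0,m['cx']],[0,f,m['cy']],[0,0,1]]); R=cv2.Rodrigues(np.array(m['rvec'],float))[0]
    return K,R,np.array(m['tvec'],float).ravel()
def ray(c,u,v,z):
    K,R,t=c; d=R.T@np.linalg.solve(K,[u,v,1.]); o=-R.T@t
    return o+d*(z-o[2])/d[2]
def proj(c,p):
    K,R,t=c; q=K@(R@np.asarray(p,float)+t); return q[:2]/q[2]
def shot(n,name=None):
    im=robot.camera(n)
    if name: cv2.imwrite(f'pics/{name}.png',im[:,:,::-1])
    return im
E
python3 - <<'E'
from h import *
a=shot('scene'); b=shot('side')
cv2.imwrite('pics/a.png',a[:,:,::-1]);cv2.imwrite('pics/b.png',b[:,:,::-1])
for n in('scene','side'):
    c=cam(n); print(n,c[0][0,0],-c[1].T@c[2])
    for l in('stand','dust_cap','collar','fork','screw_tip','tape_roll','nipple_loose','valve_loose'):
        try:
            for d in robot.cut_out(l,n)[:4]:
                x=d['box'];print(l,round(d['confidence'],2),x,ray(c,(x[0]+x[2])/2,(x[1]+x[3])/2,0).round(3))
        except Exception as e: print(l,e)
print(robot.get_state())
E
```

```text
scene 529.498118005321 [0.0887519  0.7589812  0.87405541]
stand 0.76 [348.3, 199.7, 382.4, 234.0] [ 0.56  -0.179  0.   ]
stand 0.59 [256.8, 252.4, 317.7, 302.7] [0.598 0.107 0.   ]
stand 0.57 [335.6, 288.3, 387.6, 336.2] [0.407 0.099 0.   ]
dust_cap 0.69 [280.1, 238.2, 294.5, 265.4] [0.647 0.039 0.   ]
collar 0.93 [267.5, 375.6, 294.7, 396.8] [0.441 0.34  0.   ]
fork 0.96 [259.7, 253.2, 320.4, 299.7] [ 0.594  0.101 -0.   ]
fork 0.9 [333.4, 284.6, 386.6, 340.0] [0.41  0.101 0.   ]
fork 0.68 [344.5, 200.4, 383.1, 232.3] [ 0.564 -0.178 -0.   ]
screw_tip 0.56 [269.6, 373.4, 296.0, 397.9] [0.439 0.337 0.   ]
tape_roll 0.66 [196.4, 302.6, 220.8, 327.1] [0.67  0.289 0.   ]
valve_loose 0.85 [234.7, 221.3, 268.6, 256.1] [0.747 0.051 0.   ]
valve_loose 0.75 [197.8, 300.4, 219.5, 324.6] [0.675 0.284 0.   ]
side 464.3460412608296 [ 0.30344737 -0.50713465  0.62219404]
stand 0.95 [354.6, 348.0, 407.9, 401.8] [ 0.557 -0.155  0.   ]
stand 0.73 [301.0, 237.0, 361.4, 282.3] [0.596 0.12  0.   ]
stand 0.63 [210.0, 255.1, 265.3, 309.9] [0.407 0.132 0.   ]
stand 0.48 [328.0, 214.2, 342.2, 244.7] [0.644 0.
[... 637 characters left out ...]
': 0.9, 'qpos': array([ 1.22440528e+00,  2.99861838e-01,  1.52098116e+00, -2.16951398e-05,
        1.32069512e+00, -6.65715840e-02]), 'joint_vel': array([-1.63694425e-03,  6.03705392e-05, -1.17217760e-03,  1.36555986e-03,
       -1.55075902e-04, -8.47455168e-04]), 'joint_torque': array([-2.08234807e-03, -5.43330431e+01, -3.61993396e+01, -1.52058556e-04,
        5.40921319e-04,  3.60586910e-05]), 'ee_pos': array([0.15189235, 0.52860839, 0.2313095 ]), 'eef_rot': array([3.14153964e+00, 2.46016327e-05, 2.86177855e+00]), 'wrist_force': array([ 0.97644408, -0.913103  ,  0.25155957]), 'ft_torque': array([-0.00421141,  0.04749996,  0.02650723]), 'grasp_force': 0.0, 'grip_width': 0.08557549175307269}
```

View pics/a.png

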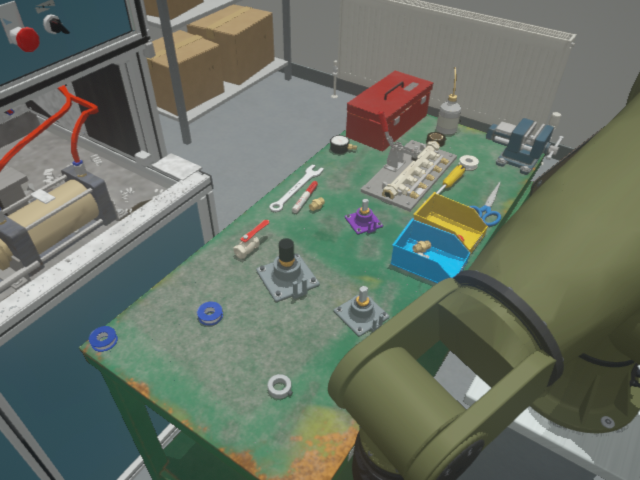

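View pics/b.png

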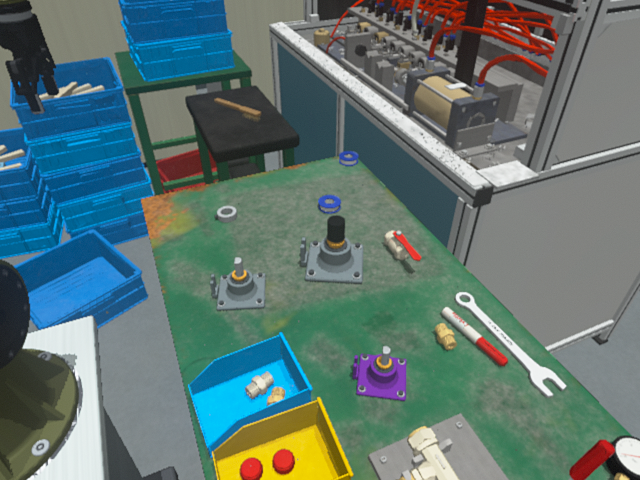

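The scene shows three stand-like things: grey with the black cap at scene (287,275), small grey at (362,308) and purple at (364,217). Purple is excluded, and the capped grey one is the larger of the other two. The collar is at (280,386). I'll confirm this in one enlarged crop.

Run:
```python
from h import *
a=cv2.imread('pics/a.png');b=cv2.imread('pics/b.png')
A=cv2.resize(a[225:325,245:345],(400,400),interpolation=cv2.INTER_CUBIC)
B=cv2.resize(b[205:305,285:385],(400,400),interpolation=cv2.INTER_CUBIC)
C=cv2.resize(a[365:405,255:315],(300,200),interpolation=cv2.INTER_CUBIC)
o=np.zeros((600,800,3),np.uint8);o[:400,:400]=A;o[:400,400:]=B;o[400:,:300]=C
cv2.imwrite('pics/c.png',o)
ca,cb=cam('scene'),cam('side')
print(ray(ca,286.5,242,.108),ray(cb,336,219,.108))
for c in(ca,cb):
  for z in (0.05,.108): print(proj(c,[.6,.1,z]))
```

```text
[0.59768841 0.10475903 0.108     ] [0.59927794 0.10918112 0.108     ]
[287.68481244 259.63868168]
[286.94981111 240.33709011]
[337.80420085 245.90574604]
[338.471024   221.67834533]
```

View pics/c.png

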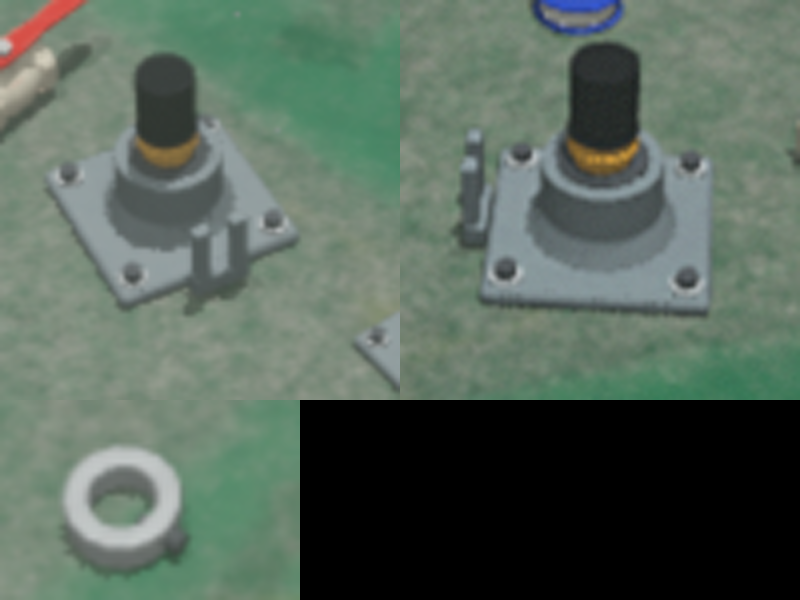

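The crop confirms it: the large grey stand carries the black cap and its fork is towards the robot (scene prong tops at about (295,282) and (304,280)). The collar's screw head is at scene (290,393).

Run:
```python
from h import *
ca,cb=cam('scene'),cam('side')
# prongs
p=[ray(ca,245+201/4,225+228/4,.052),ray(ca,245+238/4,225+218/4,.052)]; print('prongs scene',np.round(p,4))
p2=[ray(cb,285+72/4,205+161/4,.052),ray(cb,285+76/4,205+133/4,.052)]; print('prongs side',np.round(p2,4))
ax=np.array([.5985,.107]);
for q in(p,p2):
    m=(q[0]+q[1])[:2]/2-ax; print('mid rel',m,np.hypot(*m),np.degrees(np.arctan2(m[1],m[0])))
c0=ray(ca,255+123/5,365+93/5,.016); s=ray(ca,255+175/5,365+140/5,.008); print('collar',c0,s,np.degrees(np.arctan2(*(s-c0)[1::-1])))
K,R,t=cam('wrist'); s=robot.get_state(); print('wcam',-R.T@t,R[2],R[0],K[0,0]); print(s['ee_pos'],s['eef_rot'])
```

```text
prongs scene [[0.5458 0.1467 0.052 ]
 [0.5339 0.1297 0.052 ]]
prongs side [[0.5391 0.1261 0.052 ]
 [0.5486 0.1448 0.052 ]]
mid rel [-0.058655    0.03119414] 0.06643405075547167 151.99487484606973
mid rel [-0.05463765  0.02843916] 0.061595935530594025 152.50280349977078
collar [0.43995259 0.34498823 0.016     ] [0.41549003 0.34613216 0.008     ] 177.32266547203116
wcam [0.08532909 0.54826148 0.37395572] [ 0.26214698 -0.07537855 -0.96207954] [ 2.76321646e-01  9.61065215e-01 -7.08342330e-06] 379.8031499562053
[0.15189235 0.52860839 0.2313095 ] [3.14153964e+00 2.46016327e-05 2.86177855e+00]
```

step_arm(
  motion=[
    [[0.036,-0.023,-0.004],1.6,-1],
    [[0.036,-0.023,-0.004],1.6,-1],
    [[0.036,-0.023,-0.004],1.6,-1],
    [[0.036,-0.023,-0.004],1.6,-1],
  ],
)

```text
time_s: 1.4
ee_pos: [0.297, 0.4358, 0.2153]
eef_rot: [3.141, 0.0, 2.975]
wrist_force: [0.4, 0.5, 0.2]
grip_width: 0.085
grasp_force: 0.0
```

step_arm(
  motion=[
    [[0.036,-0.023,-0.004],1.6,-1],
    [[0.036,-0.023,-0.004],1.6,-1],
    [[0.036,-0.023,-0.004],1.6,-1],
    [[0.036,-0.023,-0.004],1.6,-1],
    [[0,0,0],0,-1],
  ],
)

```text
time_s: 2.02
ee_pos: [0.4416, 0.343, 0.1987]
eef_rot: [-3.141, -0.0, 3.082]
wrist_force: [0.4, -0.3, -0.1]
grip_width: 0.0857
grasp_force: 0.0
```

```bash
cat > col.py <<'E'
from h import *
import sys
n=sys.argv[1]
s=robot.get_state(); c=cam('wrist'); im=shot('wrist',n)
print(s['time_s'],s['ee_pos'].round(4),np.degrees(s['eef_rot']).round(2),s['wrist_force'].round(1))
for l in ('collar','stand','dust_cap'):
    for d in robot.cut_out(l,'wrist')[:2]:
        print(l,round(d['confidence'],2),d['box'])
        if l=='collar':
            m=d['pixels'].astype(np.uint8); cs,_=cv2.findContours(m,0,2); k=max(cs,key=cv2.contourArea)
            pts=np.array([ray(c,*q,.016)[:2] for q in k[:,0].astype(float)])
            e=cv2.minEnclosingCircle((pts*1e4).astype(np.float32)); print('circ',np.array(e[0])/1e4,e[1]/1e4)
E
python3 col.py d; python3 -c "
import cv2;a=cv2.imread('pics/d.png');print(a.shape)"
```

```text
2.025 [0.4416 0.343  0.1987] [-1.7997e+02 -2.0000e-02  1.7661e+02] [ 0.4 -0.3 -0.1]
collar 0.58 [283.6, 178.3, 339.0, 233.5]
circ [0.43689849 0.34514539] 0.025219606018066405
stand 0.82 [32.6, 308.9, 126.9, 374.6]
stand 0.69 [2.2, 123.4, 93.6, 240.3]
(480, 640, 3)
```

View pics/d.png

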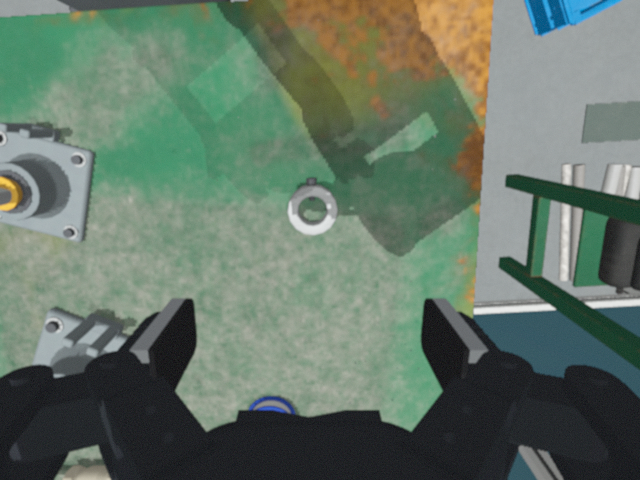

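The wrist view shows the collar ring at about (312,210) with its screw head at (311,182), pointing to the robot. The small stand is on the left and the large stand lower left. I'll use this measurement later and go to the cap now.

Run:
```python
from h import *
c=cam('wrist'); a=ray(c,312.5,210.5,.016); b=ray(c,311,182,.008); print(a,b,np.degrees(np.arctan2(*(b-a)[1::-1])))
print(proj(c,[.4416,.343,.1987]))
im=cv2.imread('pics/d.png')[165:250,270:355]; g=cv2.cvtColor(im,cv2.COLOR_BGR2HSV)
m=((g[...,1]<40)&(g[...,2]>110)).astype(np.uint8); k=max(cv2.findContours(m,0,1)[0],key=cv2.contourArea); print(cv2.fitEllipse(k), cv2.boundingRect(k))
d=((g[...,2]<75)).astype(np.uint8); n,l,st,ce=cv2.connectedComponentsWithStats(d); print([(st[i].tolist(),ce[i].round(1)) for i in range(1,n) if st[i][4]>8])
```

```text
[0.43831265 0.3493807  0.016     ] [0.41444467 0.34941121 0.008     ] 179.92676354134778
[302.21107679 309.38928395]
((41.26686477661133, 57.45534896850586), (65.29822540283203, 84.34521484375), 82.1402587890625) (0, 21, 85, 64)
[]
```

step_arm(
  motion=[
    [[0.031,-0.047,0.0],-10,-1],
    [[0.031,-0.047,0.0],-10,-1],
    [[0.031,-0.047,0.0],-10,-1],
    [[0.031,-0.047,0.0],-10,-1],
    [[0.031,-0.047,0],-10,-1],
  ],
)

```text
time_s: 2.85
ee_pos: [0.5954, 0.1091, 0.1997]
eef_rot: [3.141, 0.0, 2.208]
wrist_force: [0.6, 0.6, -0.2]
grip_width: 0.0857
grasp_force: 0.0
```

step_arm(
  motion=[
    [[0,0,0],-8,-1],
    [[0,0,0],0,-1],
  ],
)

```text
time_s: 3.1
ee_pos: [0.5947, 0.1102, 0.1993]
eef_rot: [-3.142, -0.0, 2.074]
wrist_force: [0.3, 0.4, -0.0]
grip_width: 0.0858
grasp_force: 0.0
```

```bash
python3 col.py e
```

```text
3.1 [0.5947 0.1102 0.1993] [-1.8000e+02 -1.0000e-02  1.1884e+02] [ 0.3  0.4 -0. ]
stand 0.97 [23.2, 31.9, 181.9, 177.9]
stand 0.67 [226.5, 127.6, 391.6, 286.6]
dust_cap 0.81 [285.3, 204.2, 335.3, 267.9]
```

View pics/e.png

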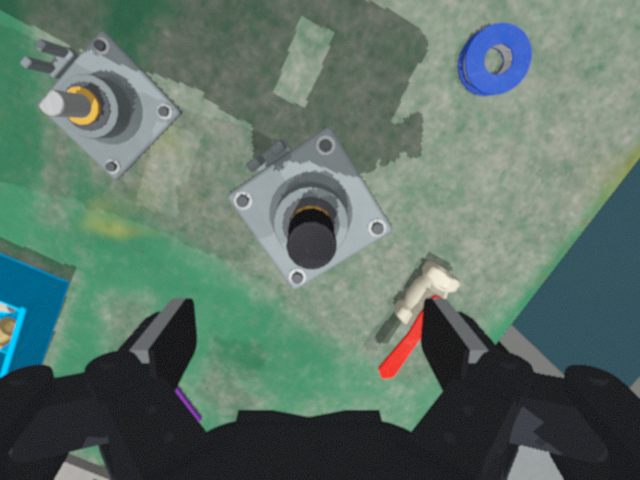

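The large stand is centred in the wrist view, with the cap top at about (312,244) and bolts at (325,145), (243,201), (297,277) and (377,228). The fork is at about (268,155).

Run:
```python
from h import *
c=cam('wrist')
print('cap',ray(c,311.5,244.5,.108))
B=np.array([ray(c,u,v,.012)[:2] for u,v in((325.5,145),(243,201),(297,277.5),(377,228))]); print(B.round(4),B.mean(0))
e=[B[1]-B[0],B[2]-B[1],B[3]-B[2],B[0]-B[3]]; print([np.degrees(np.arctan2(v[1],v[0])).round(1) for v in e],[np.hypot(*v).round(4) for v in e])
ax=B.mean(0)
for th in (148,150,152,154):
    t=np.radians(th); print(th,proj(c,[ax[0]+.063*np.cos(t),ax[1]+.063*np.sin(t),.052]))
```

```text
cap [0.59723571 0.11027859 0.108     ]
[[0.5797 0.1677]
 [0.5399 0.0909]
 [0.6159 0.0505]
 [0.656  0.1271]] [0.597897   0.10904227]
[np.float64(-117.4), np.float64(-28.0), np.float64(62.4), np.float64(152.0)] [np.float64(0.0865), np.float64(0.086), np.float64(0.0865), np.float64(0.0864)]
148 [270.14814604 153.98209035]
150 [267.64465297 155.48456959]
152 [265.20197084 157.07339878]
154 [262.82332381 158.7460594 ]
```

Run:
```python
import cv2
a=cv2.imread('pics/e.png');cv2.imwrite('pics/e2.png',cv2.resize(a[120:300,220:400],(600,600),interpolation=cv2.INTER_CUBIC))
```

```text
(no output)
```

View pics/e2.png

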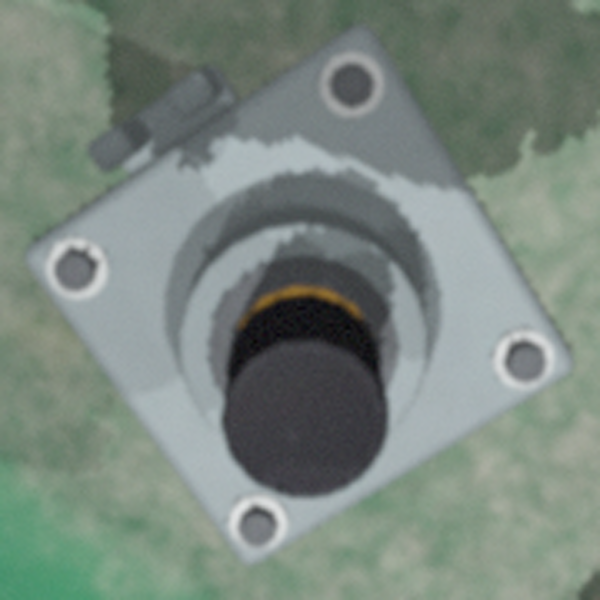

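step_arm(
  motion=[
    [[0.003,-0.0006,-0.042],0,-1],
    [[0,0,-0.042],0,-1],
    [[0,0,-0.042],0,-1],
    [[0,0,0],0,1],
    [[0,0,0],0,1],
  ],
)

```text
time_s: 3.92
ee_pos: [0.5987, 0.1094, 0.0752]
eef_rot: [3.14, 0.001, 2.074]
wrist_force: [-0.7, 1.0, 0.8]
grip_width: 0.0518
grasp_force: 0.0
```

step_arm(
  motion=[
    [[0,0,0],0,1],
    [[0,0,0],0,1],
    [[0,0,0],0,1],
  ],
)

```text
time_s: 4.3
ee_pos: [0.5987, 0.1092, 0.0756]
eef_rot: [3.139, 0.001, 2.073]
wrist_force: [-2.5, 0.1, 7.9]
grip_width: 0.0313
grasp_force: 59.1
```

step_arm(
  motion=[
    [[0,0,0.02],0,1],
    [[0,0,0.03],0,1],
    [[0,0,0.03],0,1],
    [[0,-0.04,0],0,1],
    [[0,-0.04,0],0,1],
  ],
)

```text
time_s: 4.92
ee_pos: [0.5982, 0.0283, 0.1558]
eef_rot: [3.139, 0.001, 2.074]
wrist_force: [-0.5, 0.4, -1.1]
grip_width: 0.0315
grasp_force: 59.4
```

Run:
```python
from h import *
ca,cb=cam('scene'),cam('side')
print('nipple',ray(ca,317,204,.013),ray(cb,446,336,.013)); print('purple',ray(ca,364,222,.01),ray(cb,382,376,.01))
print('small',ray(ca,361,314,.01))
print('tape',ray(ca,210,313,.01))
print(robot.get_state()['qpos'])
```

```text
nipple [ 0.68177886 -0.13812955  0.013     ] [ 0.68546552 -0.13976237  0.013     ]
purple [ 0.5468998  -0.14860755  0.01      ] [ 0.55270816 -0.16281185  0.01      ]
small [0.40231439 0.11135764 0.01      ]
tape [0.66475534 0.28918471 0.01      ]
[-1.38796151e-02  4.74216815e-01  1.46178416e+00 -3.02666998e-05
  1.20268720e+00 -5.17076578e-01]
```

step_arm(
  motion=[
    [[0,-0.034,0],0,1],
    [[0,-0.034,-0.04],0,1],
    [[0,0,-0.04],0,1],
    [[0,0,-0.04],0,1],
    [[0,0,-0.019],0,1],
  ],
)

```text
time_s: 5.55
ee_pos: [0.5978, -0.0391, 0.014]
eef_rot: [-3.141, -0.0, 2.073]
wrist_force: [0.3, -0.1, 0.9]
grip_width: 0.0316
grasp_force: 59.4
```

step_arm(
  motion=[
    [[0,0,-0.006],0,1],
    [[0,0,-0.002],0,1],
  ],
)

```text
time_s: 5.8
ee_pos: [0.5987, -0.039, 0.0077]
eef_rot: [3.14, 0.001, 2.073]
wrist_force: [-5.3, 1.1, 15.3]
grip_width: 0.0316
grasp_force: 61.2
```

step_arm(
  motion=[
    [[0,0,0.001],0,-0.2],
    [[0,0,0],0,-0.4],
    [[0,0,0.02],0,-0.4],
    [[0,0,0.05],0,-0.4],
    [[0,0,0.06],0,-1],
  ],
)

```text
time_s: 6.42
ee_pos: [0.5975, -0.039, 0.1397]
eef_rot: [-3.141, -0.0, 2.073]
wrist_force: [0.9, 0.7, 0.3]
grip_width: 0.0759
grasp_force: 0.0
```

step_arm(
  motion=[
    [[0,0.037,0.03],0,-1],
    [[0,0.037,0.03],0,-1],
    [[0,0.037,0],0,-1],
    [[0,0.037,0],0,-1],
    [[0,0,0],0,-1],
  ],
)

```text
time_s: 7.05
ee_pos: [0.5976, 0.1111, 0.1989]
eef_rot: [3.14, 0.0, 2.076]
wrist_force: [0.3, -0.3, 0.3]
grip_width: 0.0852
grasp_force: 0.0
```

Run:
```python
from h import *
s=robot.get_state(); c=cam('wrist'); im=shot('wrist','f'); d=robot.cut_out('dust_cap','side')
b=shot('side','fs'); d=robot.cut_out('dust_cap','side')
print(s['time_s'],s['ee_pos'],np.degrees(s['eef_rot'])); print([(x['confidence'],x['box']) for x in d])
p=proj(c,[.5978,.1095,.104]); print(p); u,v=p.round().astype(int)
x0=max(u-45,0);y0=max(v-45,0); print(x0,y0)
q=im[y0:y0+90,x0:x0+90,::-1]
o=np.zeros((400,800,3),np.uint8);o[:,:400]=cv2.resize(q,(400,400),interpolation=cv2.INTER_CUBIC);o[:,400:]=cv2.resize(b[220:340,300:420,::-1],(400,400))
cv2.imwrite('pics/f2.png',o)
```

```text
7.05 [0.59761946 0.11111627 0.19885997] [1.79918294e+02 1.95120322e-02 1.18933753e+02]
[(0.6, [363.5, 289.5, 379.4, 322.6])]
[306.96541046 242.87841293]
262 198
```

View pics/f2.png

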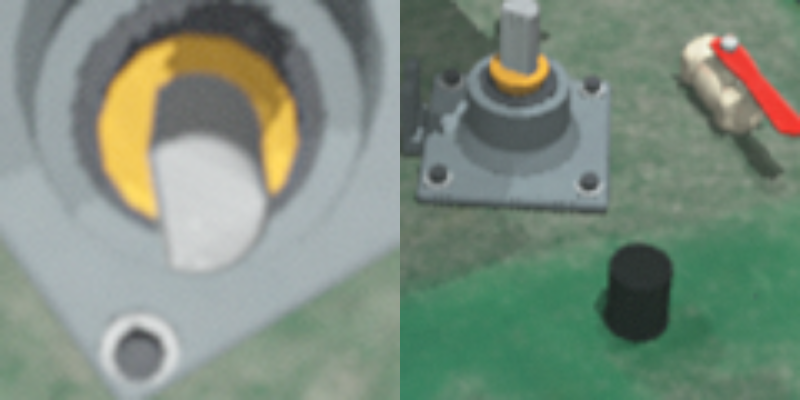

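The cap stands upright on the bench. The shaft's flat faces left in the wrist crop, its top edge running from about (152,158) to (170,265).

Run:
```python
from h import *
c=cam('wrist')
P=lambda x,y,z=.104: ray(c,262+x/4.4444,198+y/4.4444,z)[:2]
a,b=P(152,155),P(171,267); e=b-a; print(np.hypot(*e)); n=np.degrees(np.arctan2(e[1],e[0]))
right=P(266,200); L=P(210,203)
print('edge dir',n,'normal', n+90,n-90, 'centre side', np.degrees(np.arctan2(*((a+b)/2-right)[::-1])))
bc=(a+b)/2; 
for s in(90,-90):
    t=np.radians(n+s); print(s,bc-.006*np.array([np.cos(t),np.sin(t)]))
# bottom/top extents of disc => centre
```

```text
0.017380193592040044
edge dir -52.48192391497615 normal 37.51807608502385 -142.48192391497616 centre side -144.7118727529499
90 [0.58911211 0.09875542]
-90 [0.59863005 0.10606357]
```

step_arm(
  motion=[
    [[0.0024,-0.001,-0.043],8.5,-1],
    [[0,0,-0.043],0,-0.5],
    [[0,0,-0.043],0,-0.2],
    [[0,0,0],0,1],
    [[0,0,0],0,1],
  ],
)

```text
time_s: 7.88
ee_pos: [0.6013, 0.1076, 0.0704]
eef_rot: [3.14, 0.001, 2.221]
wrist_force: [-3.1, -2.2, 2.2]
grip_width: 0.0156
grasp_force: 54.7
```

step_arm(
  motion=[
    [[0,0,0],0,1],
    [[0,0,0],0,1],
    [[0,0,0],0,1],
    [[0,0,0],0,1],
  ],
)

```text
time_s: 8.38
ee_pos: [0.6012, 0.1076, 0.0703]
eef_rot: [3.139, 0.002, 2.221]
wrist_force: [-2.4, -6.2, 8.0]
grip_width: 0.0155
grasp_force: 60.6
```

```bash
python3 -c "
from h import *
s=robot.get_state(); print(s)"
```

```text
{'time_s': 8.375, 'qpos': array([ 1.17432600e-01,  6.00454598e-01,  1.48549787e+00, -6.94554983e-04,
        1.05271995e+00, -5.32573400e-01]), 'joint_vel': array([-0.00010515, -0.00020471, -0.00033854,  0.00056135,  0.00113993,
       -0.00143333]), 'joint_torque': array([ 2.90803961e+00, -6.18977880e+01, -2.98004508e+01,  9.75851342e-01,
       -5.39006833e-01,  4.50988684e-02]), 'ee_pos': array([0.6011969 , 0.10763153, 0.07033756]), 'eef_rot': array([3.13938384e+00, 2.00340423e-03, 2.22114318e+00]), 'wrist_force': array([-2.42697605, -6.15949076,  7.9790625 ]), 'ft_torque': array([-0.8073181 ,  0.23638521,  0.02220582]), 'grasp_force': 60.64025260624476, 'grip_width': 0.015529761590914593}
```

Opening 15.5 mm matches the cap's offset of −1.5 mm against 17 mm, so the pads are on the flat. Now I turn it by −65°.

step_arm(
  motion=[
    [[0,-0.0003,0],-7,1],
    [[0,-0.0003,0],-7,1],
    [[0,-0.0003,0],-7,1],
    [[0,-0.0003,0],-7,1],
    [[0,-0.0003,0],-7,1],
  ],
)

```text
time_s: 9.0
ee_pos: [0.6002, 0.1058, 0.0703]
eef_rot: [3.142, 0.001, 1.606]
wrist_force: [-14.2, -9.5, 15.4]
grip_width: 0.0157
grasp_force: 62.5
```

step_arm(
  motion=[
    [[0,-0.0003,0],-7,1],
    [[0,-0.0003,0],-7,1],
    [[0,-0.0003,0],-7,1],
    [[0,-0.0003,0],-7,1],
    [[0,0,0],-2,1],
  ],
)

```text
time_s: 9.62
ee_pos: [0.5986, 0.1048, 0.0703]
eef_rot: [-3.139, 0.003, 1.085]
wrist_force: [-27.9, -8.4, 23.4]
grip_width: 0.0159
grasp_force: 64.4
```

step_arm(
  motion=[
    [[0,0,0],0,1],
    [[0,0,0],0,1],
  ],
)

```text
time_s: 9.88
ee_pos: [0.5986, 0.1049, 0.0703]
eef_rot: [-3.138, 0.003, 1.087]
wrist_force: [-27.5, -8.8, 23.3]
grip_width: 0.0157
grasp_force: 64.3
```

step_arm(
  motion=[
    [[-0.001,-0.0003,0.0005],0,1],
    [[-0.001,-0.0003,0.0005],0,1],
    [[0,0,0],0,1],
  ],
)

```text
time_s: 10.25
ee_pos: [0.5985, 0.1048, 0.0703]
eef_rot: [3.141, -0.001, 1.087]
wrist_force: [-5.4, -0.4, 6.9]
grip_width: 0.016
grasp_force: 61.0
```

step_arm(
  motion=[
    [[0,0,0],0,-0.1],
    [[0,0,0],0,-0.4],
    [[0,0,0.03],0,-0.6],
    [[0,0,0.05],0,-1],
    [[0,0,0.05],5,-1],
  ],
)

```text
time_s: 10.88
ee_pos: [0.5982, 0.1047, 0.2007]
eef_rot: [-3.141, 0.0, 1.176]
wrist_force: [0.5, -0.5, -0.2]
grip_width: 0.0854
grasp_force: 0.0
```

step_arm(
  motion=[
    [[0.008,0,0],10,-1],
    [[0.008,0,0],10,-1],
    [[0,0,0],10,-1],
    [[0,0,0],10,-1],
    [[0,0,0],0,-1],
  ],
)

```text
time_s: 11.5
ee_pos: [0.6143, 0.1048, 0.1992]
eef_rot: [3.142, -0.0, 1.871]
wrist_force: [-0.3, -0.7, 0.4]
grip_width: 0.0852
grasp_force: 0.0
```

Run:
```python
from h import *
s=robot.get_state(); c=cam('wrist'); im=shot('wrist','g')
print(s['time_s'],s['ee_pos'],np.degrees(s['eef_rot']))
p=proj(c,[.5977,.1085,.08]); f=proj(c,[.5977-.0557,.1085+.0294,.052]); print(p,f)
u,v=((p+f)/2).round().astype(int); x0=max(u-65,0);y0=max(v-65,0); print(x0,y0)
cv2.imwrite('pics/g2.png',cv2.resize(im[y0:y0+130,x0:x0+130,::-1],(585,585),interpolation=cv2.INTER_CUBIC))
```

```text
11.5 [0.61434335 0.1047524  0.19920824] [ 1.79997949e+02 -4.11925782e-03  1.07210333e+02]
[287.39606985 219.5527539 ] [228.84720761 152.80376144]
193 121
```

View pics/g2.png

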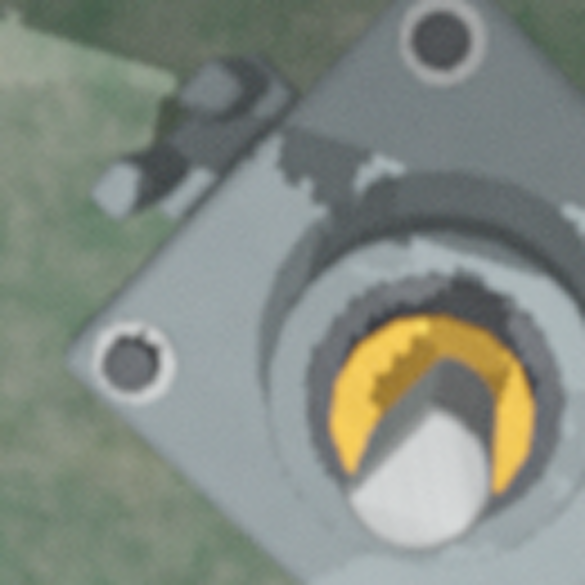

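The view shows the flat's edge from about (350,492) to (440,410), roughly parallel to the plate edge on the fork side. The prong tops are at (212,85) and (120,190). I'll check the angle and go on to the collar.

Run:
```python
from h import *
c=cam('wrist')
P=lambda x,y,z: ray(c,193+x/4.5,121+y/4.5,z)[:2]
an=lambda v: np.degrees(np.arctan2(v[1],v[0]))%180
a,b=P(349,493,.104),P(440,408,.104); print('flat edge',an(b-a),np.hypot(*(b-a)))
print('prongs',an(P(212,85,.052)-P(120,190,.052)),'plate',an(P(395,10,.01)-P(75,360,.01)))
print('fork mid',P(166,137,.052))
m=(a+b)/2; t=np.radians(152.3); n=np.array([np.cos(t),np.sin(t)]); print('axis',m-.006*n)
d=P(166,137,.052)-np.array([.5976,.1083]); print(np.hypot(*d),an(d))
print(robot.get_state()['ee_pos'])
```

```text
flat edge 60.30687394613832 0.01820961401744388
prongs 63.40703863644059 plate 62.781900554324174
fork mid [0.54257877 0.13928342]
axis [0.59878153 0.10919563]
0.06314513334243793 150.61537895960402
[0.61433309 0.10474547 0.19922539]
```

step_arm(
  motion=[
    [[-0.025,0.034,0],10.1,-1],
    [[-0.025,0.034,0],10.1,-1],
    [[-0.025,0.034,0],10.1,-1],
    [[-0.025,0.034,0],10.1,-1],
    [[-0.025,0.034,-0.02],10.1,-1],
  ],
)

```text
time_s: 12.18
ee_pos: [0.489, 0.276, 0.1804]
eef_rot: [3.139, 0.002, 2.755]
wrist_force: [1.2, 0.9, -0.6]
grip_width: 0.0857
grasp_force: 0.0
```

step_arm(
  motion=[
    [[-0.025,0.035,-0.025],10.1,-1],
    [[-0.025,0.036,-0.025],10.1,-1],
    [[0,0,0],0,-1],
    [[0,0,0],0,-1],
  ],
)

```text
time_s: 12.68
ee_pos: [0.4397, 0.3456, 0.1298]
eef_rot: [3.141, 0.001, 3.103]
wrist_force: [-0.1, -0.6, -0.3]
grip_width: 0.0849
grasp_force: 0.0
```

```bash
python3 col.py k
python3 - <<'E'
from h import *
c=cam('wrist'); p=proj(c,[.438,.347,.016]); u,v=p.round().astype(int); x0,y0=u-60,v-60; print(x0,y0)
im=cv2.imread('pics/k.png'); cv2.imwrite('pics/k2.png',cv2.resize(im[y0:y0+120,x0:x0+120],(600,600),interpolation=cv2.INTER_CUBIC))
E
```

```text
12.675 [0.4397 0.3456 0.1298] [1.7998e+02 4.0000e-02 1.7776e+02] [-0.1 -0.6 -0.3]
collar 0.77 [276.1, 193.0, 341.3, 262.4]
circ [0.43648252 0.3453116 ] 0.02528861999511719
stand 0.87 [0.0, 346.3, 95.2, 477.6]
stand 0.75 [4.5, 145.2, 37.1, 266.6]
250 169
```

View pics/k2.png

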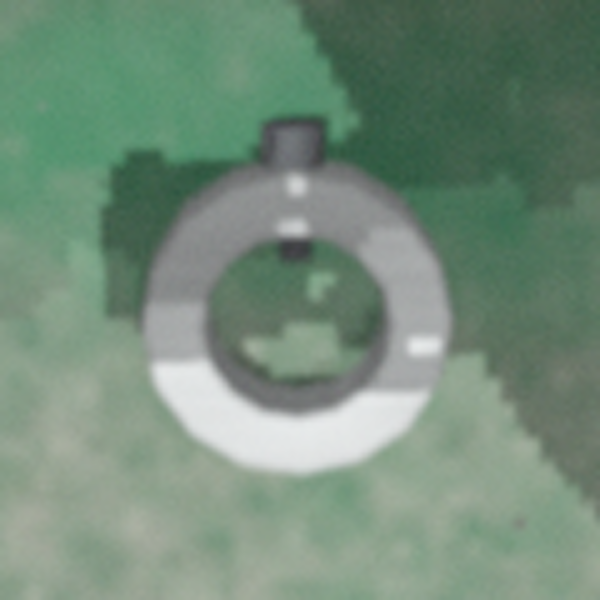

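The crop shows the ring centred at about (298,318), with the screw head straight up at (294,143).

Run:
```python
from h import *
c=cam('wrist')
P=lambda x,y,z: ray(c,250+x/5,169+y/5,z)[:2]
a=P(298,318,.016); b=P(294,143,.008); print(a,b,np.hypot(*(b-a)),np.degrees(np.arctan2(*(b-a)[::-1]))%360, np.hypot(*(P(145,318,.016)-P(450,318,.016))))
t=P(294,250,.008);print(t,np.degrees(np.arctan2(*(b-t)[::-1]))%360)
s=robot.get_state();print(s['ee_pos'],s['eef_rot'])
```

```text
[0.44030146 0.3465853 ] [0.41696822 0.34692659] 0.02333572884563603 179.16200517594226 0.04268415427742055
[0.43239114 0.34633934] 177.81945319357126
[0.44007629 0.34513564 0.12991886] [3.14096404e+00 9.28576560e-04 3.10341530e+00]
```

step_arm(
  motion=[
    [[0.0003,0.001,-0.04],0.7,-1],
    [[0,0,-0.04],0,-1],
    [[0,0,-0.03],0,-1],
    [[0,0,-0.018],0,-0.4],
    [[0,0,0],0,1],
  ],
)

```text
time_s: 13.5
ee_pos: [0.4396, 0.3463, 0.0008]
eef_rot: [-3.141, -0.001, 3.117]
wrist_force: [0.2, 0.3, -0.6]
grip_width: 0.0517
grasp_force: 0.0
```

step_arm(
  motion=[
    [[0,0,0],0,1],
    [[0,0,0],0,1],
    [[0,0,0],0,1],
  ],
)

```text
time_s: 13.88
ee_pos: [0.4402, 0.347, 0.0024]
eef_rot: [3.141, 0.002, 3.118]
wrist_force: [-0.0, -1.0, 7.8]
grip_width: 0.0416
grasp_force: 61.5
```

step_arm(
  motion=[
    [[0,0,0.02],0,1],
    [[0,0,0.05],0,1],
    [[0,0,0.06],0,1],
    [[0.0262,-0.0398,0.01],-4.4,1],
    [[0.0262,-0.0398,0],-4.4,1],
  ],
)

```text
time_s: 14.5
ee_pos: [0.4928, 0.2666, 0.1441]
eef_rot: [3.14, 0.003, 2.964]
wrist_force: [0.5, -0.9, -2.6]
grip_width: 0.0416
grasp_force: 61.3
```

step_arm(
  motion=[
    [[0.0262,-0.0398,0],-4.4,1],
    [[0.0262,-0.0398,0],-4.4,1],
    [[0.0262,-0.0398,0],-4.4,1],
    [[0.0262,-0.0396,0],-4.3,1],
    [[0,0,0],0,1],
  ],
)

```text
time_s: 15.12
ee_pos: [0.5979, 0.1055, 0.1423]
eef_rot: [3.141, 0.001, 2.655]
wrist_force: [-0.1, 0.1, -1.8]
grip_width: 0.0415
grasp_force: 61.4
```

Run:
```python
from h import *
s=robot.get_state(); c=cam('wrist'); im=shot('wrist','m')
print(s['time_s'],s['ee_pos'],np.degrees(s['eef_rot']),s['grip_width'],s['wrist_force'])
p=s['ee_pos']+[0,0,.0136]; q=proj(c,p); u,v=q.round().astype(int); x0,y0=u-75,v-75; print(q,x0,y0)
cv2.imwrite('pics/m2.png',cv2.resize(im[y0:y0+150,x0:x0+150,::-1],(600,600),interpolation=cv2.INTER_CUBIC))
```

```text
15.125 [0.59785021 0.10547431 0.14231941] [1.79984469e+02 4.95163232e-02 1.52119268e+02] 0.04154491681111076 [-0.11678568  0.09422603 -1.84888379]
[307.23052606 321.3296463 ] 232 246
```

View pics/m2.png

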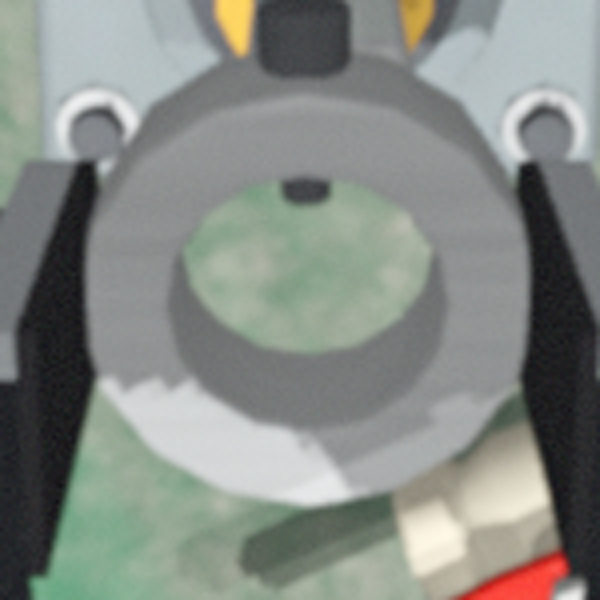

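The collar sits square in the fingers: ring top centred at about (308,300) in the crop, with the screw straight up at (305,40).

Run:
```python
from h import *
c=cam('wrist'); s=robot.get_state()
z=s['ee_pos'][2]+.0136
P=lambda x,y,z: ray(c,232+x/4,246+y/4,z)[:2]
o=P(308,300,z); b=P(305,38,z-.008); print(o,b,np.degrees(np.arctan2(*(b-o)[::-1])), np.hypot(*(P(88,300,z)-P(528,300,z))),s['ee_pos'])
```

```text
[0.59725257 0.10767867] [0.57648702 0.11828608] 152.94123378939992 0.041444604118968956 [0.5970545  0.10703819 0.14215172]
```

step_arm(
  motion=[
    [[0.0006,0.001,-0.028],0,1],
    [[0,0,-0.004],0,1],
    [[0,0,-0.004],0,1],
    [[0,0,-0.003],0,1],
    [[0,0,0],0,1],
  ],
)

```text
time_s: 15.8
ee_pos: [0.5974, 0.1092, 0.1026]
eef_rot: [3.141, 0.0, 2.66]
wrist_force: [0.6, 0.0, -2.3]
grip_width: 0.0414
grasp_force: 61.3
```

```bash
python3 -c "
from h import *
s=robot.get_state(); print(s['ee_pos'],s['wrist_force'],s['ft_torque'],np.degrees(s['eef_rot']))"
```

```text
[0.59743505 0.10921577 0.1026384 ] [ 0.55534343  0.04162767 -2.31130493] [-0.03659105 -0.01231505 -0.02389826] [1.79988176e+02 1.75496947e-02 1.52379494e+02]
```

step_arm(
  motion=[
    [[0.0001,-0.0006,-0.003],0,1],
    [[0,0,-0.003],0,1],
    [[0,0,-0.003],0,1],
    [[0,0,-0.003],0,1],
    [[0,0,0],0,1],
  ],
)

```text
time_s: 16.42
ee_pos: [0.5974, 0.1085, 0.09]
eef_rot: [-3.141, -0.0, 2.659]
wrist_force: [0.1, -0.8, -1.2]
grip_width: 0.0419
grasp_force: 61.3
```

step_arm(
  motion=[
    [[0,0,-0.006],0,1],
    [[0,0,-0.006],0,1],
    [[0,0,-0.006],0,1],
    [[0,0,-0.005],0,1],
    [[0,0,0],0,1],
  ],
)

```text
time_s: 17.05
ee_pos: [0.5973, 0.1085, 0.0668]
eef_rot: [-3.141, -0.001, 2.659]
wrist_force: [0.6, -0.1, -1.7]
grip_width: 0.0415
grasp_force: 61.3
```

step_arm(
  motion=[
    [[0,0,-0.003],0,1],
    [[0,0,-0.003],0,1],
    [[0,0,0],0,1],
  ],
)

```text
time_s: 17.42
ee_pos: [0.5977, 0.1085, 0.0616]
eef_rot: [3.141, 0.001, 2.659]
wrist_force: [-0.4, -0.1, 3.8]
grip_width: 0.0415
grasp_force: 61.8
```

step_arm(
  motion=[
    [[0,0,-0.003],0,1],
    [[0,0,-0.003],0,1],
    [[0,0,0],0,1],
  ],
)

```text
time_s: 17.8
ee_pos: [0.5978, 0.1085, 0.0563]
eef_rot: [3.141, 0.001, 2.659]
wrist_force: [-3.5, -0.7, 12.0]
grip_width: 0.0415
grasp_force: 62.6
```

step_arm(
  motion=[
    [[0,0,-0.001],0,1],
    [[0,0,0],0,1],
  ],
)

```text
time_s: 18.05
ee_pos: [0.5979, 0.1085, 0.0561]
eef_rot: [3.141, 0.001, 2.659]
wrist_force: [-8.8, -0.8, 21.0]
grip_width: 0.0413
grasp_force: 63.5
```

The force jumped from 12 to 21 N within 0.2 mm at TCP z 0.056, which matches the predicted stop at 0.0564. The collar is fully down, so I hand in.

```bash
python3 -c "
from h import *
s=robot.get_state(); print(s['ee_pos'],s['wrist_force'],s['grip_width'],s['grasp_force']); print(robot.finish_job())"
```

```text
[0.59794756 0.10853079 0.05613476] [-8.80033479 -0.82165508 21.00283332] 0.04132851887664542 63.48112195730209
the job is handed in; nothing more can be done
None
```

I handed the job in at about 18 s: cap upright on the bench, flat turned to the fork (within about 2° by camera), and collar gripped and pressed at about 21 N onto the sleeve's stop with its screw on the flat; the final seating was judged from force and height, not from a picture.

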